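# Seal the storage box on finished sugar work

### The job

The finished sugar pieces are in the clear box; seal it against damp by pushing with the fingertips. Press the lid down flat on its seal, then snap down the long blue clip at the front so that it holds the lid home, and only after that snap down the two blue clips at the ends, in either order, so that all three hang straight down, shut. Do not pick up the box or shove it along the bench, leave the things around it where they stand, and finish with the hand clear.

Things in the scene. Friction and masses are not known exactly. Their poses are not given: they have to be found in the camera images.
- lid_box: Clear plastic box, 184 (x) x 281 (y) mm, 64 mm high when shut, loose, about 0.9 kg in all. Origin: centre of its underside; z up; its front, towards the robot, is its -x side; the lid's hinge runs along y at its back, at x = +89, z = 61 mm. The lid is a flat plate 5 mm thick, 278 mm wide, reaching 173 mm forward of the hinge; its upper face lies 2 mm above the hinge line when shut
- lid_box_lid (a joint): Angle of the lid about its hinge, rad: 0 = lying flat and shut, grows as it opens upward. It starts half raised (0.45 to 0.85) and a stiff hinge (0.55 N m) keeps it where it is left, so it must be pressed all the way; pressing straight down on its upper face above the middle of the box closes it
- lid_press (a point): A point on the lid's upper face, on its centre line, 23 mm in from its front edge (150 mm from the hinge); moves with the lid
- front_clip (a joint): Front clip, rad: 0 = open, standing out to the front 15 degrees above the lid's plane; 1.83 = shut, hanging straight down. Blue flap 72 mm wide, 34 mm from hinge to tip, 3 mm thick, hinged on the lid at x = -88, z = 61 mm of the box frame (lid shut). An over-centre action holds it at either end: pushed past 0.92 it flips shut, let go earlier it springs back. Takes about 2 N, 26 mm from the hinge
- front_clip_press (a point): On the upper (outer) face of the front clip, 26 mm from its hinge line, at the middle of its width: the place to push; straight down from here by about 40 mm flips it. Moves with the clip
- left_clip (a joint): Angle of the clip at the box's left (+y) end: as the front clip, but 52 mm wide; it stands out to +y, hinged at x = -16, y = +142, z = 61 mm of the box frame when the lid is shut; 0 = open, 1.83 = shut
- left_clip_press (a point): On the upper (outer) face of the left clip, 26 mm from its hinge line, at the middle of its width
- right_clip (a joint): Angle of the clip at the box's right (-y) end: as the left clip, mirrored; it stands out to -y, hinged at x = -16, y = -142, z = 61 mm of the box frame when the lid is shut; 0 = open, 1.83 = shut
- right_clip_press (a point): On the upper (outer) face of the right clip, 26 mm from its hinge line, at the middle of its width
- gas_torch: Bystander: slim blue gas torch standing upright, 41 mm diameter, 272 mm high, left of the box; origin at the centre of its foot
- isomalt_jar: Bystander: closed glass jar of white granules, 81 mm diameter, 163 mm high, right of the box; origin at the centre of its foot
- red_bottle: Bystander: dark red colour bottle with white cap, 33 mm diameter, 81 mm high, to the right of and in front of the box; origin at the centre of its foot
- yellow_bottle: Bystander: yellow colour bottle with white cap, 38 mm diameter, 94 mm high, near the red one; origin at the centre of its foot
- thermometer: Bystander: flat black probe thermometer lying on the bench, 42 x 105 x 20 mm, on the left beyond the box's left end; origin at the centre of its underside

How it is judged:
By the outcome, as a careful person would: the job done as asked, in the order asked, and still so for the second after the job is handed in, with the robot touching nothing.
It also fails if it takes over 66 s, if anything falls off the work surface, if the arm or the gripper's body presses on something with over 40 N, if the wrist force passes 120 N, or if a joint passes its speed limit or range.

### The arm

A 6-joint arm with a two-finger parallel gripper is mounted at the origin on a cart in front of the work surface, level with it; the furniture and walls round the work are solid. World frame = base frame: x ahead of the robot, y to its left, z up, the work surface at z = 0. Lengths are in m, angles in rad, forces in N, time in s.
With the tool pointing down it reaches from about 0.375 to 0.9 m from the base axis. Payload 3.1 kg.
Tool frame: the origin (TCP) lies between the finger pads; the fingertips stand 8 mm ahead of it and the grasp point (between the pads) lies 11 mm behind it; z points along the fingers, y is the line along which they close (so a half turn about z gives the same grasp; the last joint's range is limited). The gripper opens to 85 mm and grips with 20 to 120 N. Pads are 22 mm wide; open, the fingers measure 114 mm over their backs; the gripper's body (76 mm by 85 mm) begins 54 mm behind the grasp point. The pads swing forward as they close: fully open they stand 13 mm farther back than shut.
Start: joints at [1.063, 0.527, 1.433, -0, 1.181, -0.178], TCP at [0.202, 0.592, 0.239] pointing down, gripper open.
Joint ranges: [-3.08, 3.08], [-0.75, 2.2], [0.22, 2.44], [-1.43, 4.57], [0, 2.65], [-2.85, 2.85]. Speed limits (rad/s): [2.79, 2.79, 3.14, 3.14, 3.14, 3.14].

### API

Orientations are given as a unit quaternion [x, y, z, w].
In Python, from station import readout, cams, sign_off gives the robot as it stands.
- The arm moves only by the tool send_rows, never from a script. Its argument "commands" is text: rows parted by semicolons, each of 5 numbers parted by spaces: the finger opening in mm, from 0 to 85.4, then the shift along the tool's x, y, z each as a share of 0.02 m, from -1 to 1, then the turn about the tool's z as a share of 4 degrees, from -1 to 1. In form: grip dx dy dz spin; .... A call has 1 to 20 rows; each row shifts and turns the commanded pose from where the row before left it, along the tool's axes as they then stand; what a row does not reach is not made up. A row lasts 1/12 s, in which the tool goes at most 41.7 mm and 7.16 degrees, less where a joint would pass 70% of its speed; a pose out of reach is approached as far as the arm can. A call with a number of a shift or a turn outside -1 to 1 is refused whole. A call with a gripper value outside its range is refused whole. The fingers move at their own pace and stop on an object; "grip_force" is the grip in N (left out, the last holds). Time passes only in rows, so rows that do not move let the fingers close. It gives the time, the measured TCP pose, the force, the opening and the grip force at its end, in the units of the state.
- readout.sense(): the state, without advancing time (a new reading comes with each control period).
- cams.snapshot(name): name is "scene" or "top"; returns a dict with "pixels" (384x512x3 uint8, red, green, blue), "intrinsics" (3x3 intrinsics, pixels), "dist" ([k1, k2, p1, p2, k3] as OpenCV has them; the pictures are not rectified), "eye" and "rotation" of the camera in the world. Camera axes: x right, y down, z forward; pixel columns grow to the right and rows downward; lengths in m; the calibration is good to about 2 mm. A picture is of the moment at which its call begins. There is no depth.
- sign_off(): hands the job in; it is judged then, once.
The state is a dict: "t": time; "q": joint angles; "qd": joint speeds; "tau": joint torques, N m; "tcp_pos": TCP position; "tool_rot": TCP orientation; "force": force on the tool from outside, world axes, zero at the start; "ft_torque": the same for the moment, N m; "finger_gap": opening from 0.0 (shut) to 1.0 (fully open); "gripper_force": force on a finger pad.
Only numpy, scipy, OpenCV 4.12 (cv2) and the standard library are available. Lean on these libraries where they do the work, as an engineer would, in place of code of your own. Each camera call takes 0.05 s, during which the arm holds its last target. There are 200 camera calls.

## Working session

There is one attempt and no reset: what is moved stays moved. The work goes in short steps, Python scripts to look and compute and a tool call to move; the robot and the scene stay as the last step left them, time stands still between calls to the robot, and variables do not carry over. Pictures are saved under pics/ and viewed, at most 10 in all, crops included, and the job is handed in when it is done.

Besides the shell and the picture viewer there is one more tool, called after "Request:" as name(argument=value, ...) on one line, values as JSON. send_rows: Moves the arm, as the interface text tells. Its arguments: {"type":"object","properties":{"commands":{"type":"string"},"grip_force":{"type":"number"}},"required":["commands"]}

```bash
mkdir -p pics; cat > h.py <<'E'
import numpy as np, cv2
from station import readout, cams, sign_off
def snap(n,f=None):
    s=cams.snapshot(n)
    if f: cv2.imwrite(f'pics/{f}.png',cv2.cvtColor(s['pixels'],cv2.COLOR_RGB2BGR))
    return s
def rays(s,px):
    K=np.array(s['intrinsics'],float);d=np.array(s['dist'],float)
    u=cv2.undistortPoints(np.array(px,float).reshape(-1,1,2),K,d)[:,0]
    return np.c_[u,np.ones(len(u))]@np.array(s['rotation']).T
def plane(s,px,z):
    r=rays(s,px);e=np.array(s['eye']);return e+r*((z-e[2])/r[:,2])[:,None]
E
python3 - <<'E'
from h import *
for n in('scene','top'):
    s=snap(n,n+'0');print(n,s['eye'],np.round(s['rotation'],3).tolist(),s['intrinsics'])
st=readout.sense();print(st)
E
```

```text
scene [-0.51513817 -0.60067943  0.95058151] [0.788, -0.405, 0.21, -0.413] [[474.4435529    0.         252.25054018]
 [  0.         474.4435529  194.00087996]
 [  0.           0.           1.        ]]
top [0.2995912  0.1224068  1.32077498] [0.714, -0.694, 0.065, -0.062] [[406.87965723   0.         256.72634538]
 [  0.         406.87965723 191.45991963]
 [  0.           0.           1.        ]]
{'t': 0.1, 'q': array([ 1.06347928e+00,  5.28378202e-01,  1.43377304e+00, -3.52477028e-08,
        1.18145897e+00, -1.78517585e-01]), 'qd': array([ 0.00062496, -0.0033177 , -0.00173017,  0.00149811,  0.0012806 ,
        0.0016413 ]), 'tau': array([-5.24402531e-04, -4.43304884e+01, -1.78585070e+01, -2.50762887e-04,
        3.88108136e-03, -1.26951156e-05]), 'tcp_pos': array([0.20148172, 0.59095356, 0.23842878]), 'tool_rot': array([ 1.63660096e-01,  9.86516272e-01, -9.50049508e-04, -3.39171876e-04]), 'force': array([-0.18236199,  0.37639555, -0.54677799]), 'ft_torque': array([-0.00067097,  0.06280445,  0.04444856]), 'gripper_force': 0.0, 'finger_gap': 1.0004023494146994}
```

View pics/scene0.png

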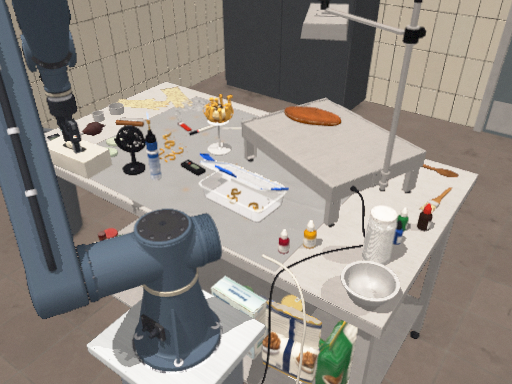

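View pics/top0.png

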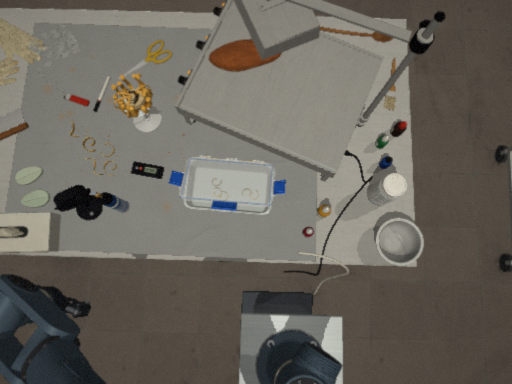

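The top view shows the left, front and right blue clips near (176,179), (224,206) and (279,187). The torch is at about (110,200), the bottles at (308,232) and (324,211), and a raised grey table stands behind the box with its corner at (330,170). The scene view shows the lid half raised, with its clips near (207,158), (228,172) and (281,188).

```bash
python3 - <<'E'
from h import *
S={n:snap(n) for n in('scene','top')}
P={}
for n,s in S.items():
    hsv=cv2.cvtColor(s['pixels'],cv2.COLOR_RGB2HSV)
    m=cv2.inRange(hsv,(102,150,90),(125,255,255))
    k,l,st,c=cv2.connectedComponentsWithStats(m)
    print(n,[(np.round(c[i],1).tolist(),st[i].tolist()) for i in range(1,k) if st[i,4]>12])
s=S['top']
# things: rough bench positions, by px in top (tall ones lean; feet approx)
for nm,px,z in [('table corner NW',(180,107),.2),('table corner S',(330,172),.2),('boxTL',(186,157),.061),('boxTR',(273,162),.061),('boxBL',(184,207),.06),('boxBR',(270,213),.06),('red',(308,232),.08),('yellow',(324,211),.09),('torch top',(124,206),.27),('jar',(395,184),.163),('thermo',(148,170),.02)]:
    print(nm,np.round(plane(s,[px],z)[0],3))
for n in S:
    x=S[n]['pixels'][...,::-1]
    r=(150,140,330,250) if n=='top' else (90,90,350,280)
    cv2.imwrite(f'pics/{n}c.png',cv2.resize(x[r[1]:r[3],r[0]:r[2]],None,fx=(4 if n=='top' else 3),fy=(4 if n=='top' else 3),interpolation=cv2.INTER_CUBIC))
E
```

```text
scene [([151.4, 145.8], [146, 142, 11, 8, 68]), ([152.6, 155.8], [148, 154, 10, 4, 25]), ([206.2, 156.4], [200, 154, 14, 7, 46]), ([225.0, 170.8], [215, 166, 21, 11, 45]), ([280.2, 188.6], [272, 188, 16, 2, 24]), ([398.8, 232.1], [396, 229, 7, 7, 37])]
top [([175.9, 178.1], [170, 171, 13, 15, 141]), ([279.2, 186.9], [274, 180, 11, 14, 137]), ([223.8, 205.2], [212, 201, 24, 9, 167])]Traceback (most recent call last):
  File "<stdin>", line 12, in <module>
  File "h.py", line 12, in plane
    r=rays(s,px);e=np.array(s['eye']);return e+r*((z-e[2])/r[:,2])[:,None]
  File "h.py", line 10, in rays
    return np.c_[u,np.ones(len(u))]@np.array(s['rotation']).T
           ~~~~~~~~~~~~~~~~~~~~~~~~^~~~~~~~~~~~~~~~~~~~~~~~~~
ValueError: matmul: Input operand 1 has a mismatch in its core dimension 0, with gufunc signature (n?,k),(k,m?)->(n?,m?) (size 4 is different from 3)
```

```bash
sed -i 's/@np.array(s\[.rotation.\]).T/@R.from_quat(s["rotation"]).as_matrix().T/; 1a from scipy.spatial.transform import Rotation as R' h.py; cat >> h.py <<'E'
def tri(s1,p1,s2,p2):
    a,b=rays(s1,[p1])[0],rays(s2,[p2])[0];e,f=np.array(s1['eye']),np.array(s2['eye'])
    t=np.linalg.lstsq(np.c_[a,-b],f-e,rcond=None)[0]
    x,y=e+a*t[0],f+b*t[1];return (x+y)/2,np.linalg.norm(x-y)
E
python3 - <<'E'
from h import *
S={n:snap(n) for n in('scene','top')}
s=S['top']
for nm,a,b in [('left',(206.2,156.4),(175.9,178.1)),('front',(225,170.8),(223.8,205.2)),('right',(280.2,188.6),(279.2,186.9))]:
    print(nm,tri(S['scene'],a,s,b))
for nm,px,z in [('table corner NW',(180,107),.2),('table corner S',(330,172),.2),('boxTL',(186,157),.061),('boxTR',(273,162),.061),('boxBL',(184,207),.06),('boxBR',(270,213),.06),('red',(308,232),.08),('yellow',(324,211),.09),('torch top',(124,206),.27),('jar',(395,184),.163),('thermo',(148,170),.02)]:
    print(nm,np.round(plane(s,[px],z)[0],3))
for n in S:
    x=S[n]['pixels'][...,::-1]
    r=(150,140,330,250) if n=='top' else (90,90,350,280)
    f=4 if n=='top' else 3
    cv2.imwrite(f'pics/{n}c.png',cv2.resize(x[r[1]:r[3],r[0]:r[2]],None,fx=f,fy=f,interpolation=cv2.INTER_CUBIC))
E
```

```text
left (array([0.55080854, 0.36614938, 0.11794118]), np.float64(0.0022696122492486897))
front (array([0.46701804, 0.21482556, 0.15645969]), np.float64(0.0018328575201171464))
right (array([0.53486349, 0.05191582, 0.11491807]), np.float64(0.001879594195994003))
table corner NW [0.746 0.35  0.2  ]
table corner S [ 0.565 -0.085  0.2  ]
boxTL [0.633 0.349 0.061]
boxTR [0.625 0.071 0.061]
boxBL [0.472 0.346 0.06 ]
boxBR [0.461 0.077 0.06 ]
red [ 0.404 -0.04   0.08 ]
yellow [ 0.468 -0.087  0.09 ]
torch top [0.441 0.465 0.27 ]
jar [ 0.543 -0.282  0.163]
thermo [0.597 0.478 0.02 ]
```

View pics/topc.png

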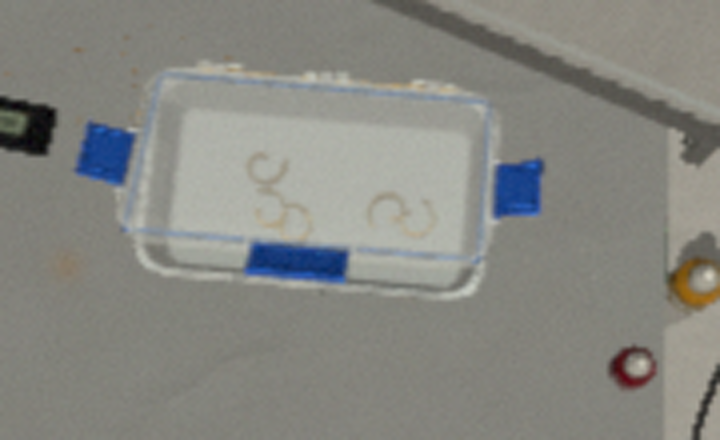

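View pics/scenec.png

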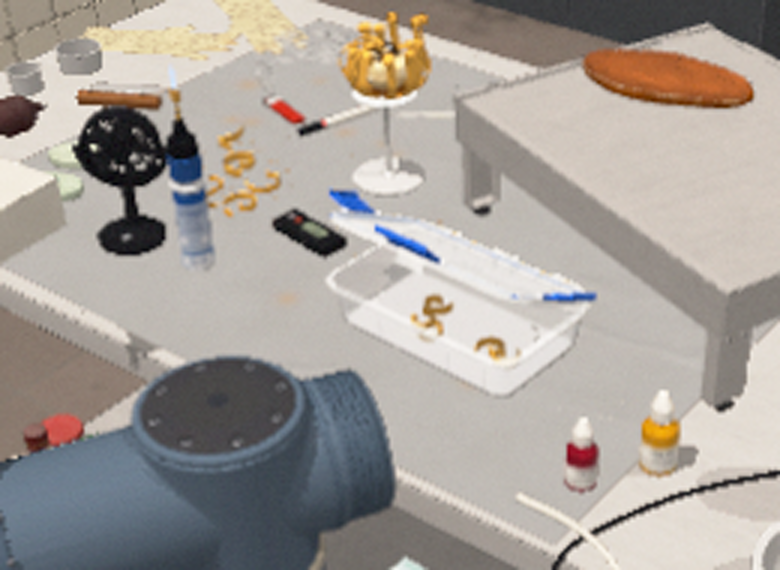

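The three clip points fit the given sizes:

| Check | Measured | Expected |
|---|---|---|
| Left to right clip span | 315 mm | 317 mm |
| Front clip height | 156 mm | 159 mm |

This puts the box origin at about (0.543, 0.209), its yaw at -0.051 rad and the lid at about 0.51 rad. First I turn the tool to the box axes and close the fingers.

Request:
send_rows(commands="0 0 0 0 -1;0 0 0 0 -1;0 0 0 0 -1;0 0 0 0 -1;0 0 0 0 -1;0 0 0 0 -0.4;0 0 0 0 0;0 0 0 0 0", grip_force=40)

```text
t: 0.97
tcp_pos: [0.2017, 0.5915, 0.2393]
tool_rot: [-0.024, 1.0, -0.0, -0.0]
force: [-0.4, -0.1, -0.0]
finger_gap: 0.003
gripper_force: 0.0
```

Request:
send_rows(commands="0 0 0 0 0.7;0 -0.88 -1 0 0.7;0 -0.88 -1 0 0;0 -0.88 -1 0 0;0 -0.88 -1 0 0;0 -0.88 -1 0 0;0 -0.88 -1 0 0;0 -0.88 -1 0 0;0 -0.88 -1 0 0;0 -0.88 -1 0 0;0 -0.88 -1 0 0;0 -0.88 -1 0 0;0 -0.88 -1 0 0;0 -0.88 -1 0 0;0 -0.88 -1 0 0;0 -0.88 -1 0 0;0 -0.88 -1 0 0;0 -0.88 -1 0 0;0 -0.88 -1 0 0;0 0 0 0 0")

```text
t: 2.63
tcp_pos: [0.5052, 0.2138, 0.2396]
tool_rot: [0.027, 1.0, -0.001, 0.002]
force: [-0.2, 0.4, 0.1]
finger_gap: 0.001
gripper_force: 0.0
```

Request:
send_rows(commands="0 0.35 -0.13 0.5 0;0 0 0 0.8 0;0 0 0 0.8 0;0 0 0 0.8 0;0 0 0 0.6 0;0 0 0 0.6 0;0 0 0 0.6 0;0 0 0 0.6 0;0 0 0 0.6 0;0 0 0 0.6 0;0 0 0 0.6 0;0 0 0 0.5 0;0 0 0 0 0")

```text
t: 3.72
tcp_pos: [0.4928, 0.215, 0.0856]
tool_rot: [0.025, 1.0, -0.0, -0.002]
force: [-0.3, 0.1, -0.5]
finger_gap: -0.004
gripper_force: 0.0
```

Request:
send_rows(commands="0 0 0 0.4 0;0 0 0 0.3 0;0 0 0 0.2 0;0 0 0 0.1 0;0 0 0 0 0")

```text
t: 4.13
tcp_pos: [0.4945, 0.2151, 0.0711]
tool_rot: [0.025, 1.0, 0.0, 0.001]
force: [-6.3, -1.1, 28.3]
finger_gap: -0.001
gripper_force: 14.0
```

Request:
send_rows(commands="0 0 0 0.1 0;0 0 0 0 0;0 0 0 0 0")

```text
t: 4.38
tcp_pos: [0.4945, 0.2152, 0.0709]
tool_rot: [0.025, 1.0, 0.0, 0.001]
force: [-8.6, -1.5, 40.9]
finger_gap: -0.002
gripper_force: 20.4
```

Request:
send_rows(commands="0 0 0 -0.5 0;0 0 0 -1 0;0 0 0 -1 0;0 0.5 0 -0.6 0;0 1 0 0 0;0 1 0 0 0;0 1 0 0 0;0 0 0 0 0;0 0 0 0 0")

```text
t: 5.13
tcp_pos: [0.4241, 0.2185, 0.1275]
tool_rot: [0.024, 1.0, 0.0, 0.0]
force: [0.5, -0.3, 0.0]
finger_gap: 0.0
gripper_force: 0.0
```

```bash
python3 - <<'E'
from h import *
S={n:snap(n) for n in('scene','top')}
for n,s in S.items():
    hsv=cv2.cvtColor(s['pixels'],cv2.COLOR_RGB2HSV)
    m=cv2.inRange(hsv,(102,150,90),(125,255,255))
    k,l,st,c=cv2.connectedComponentsWithStats(m)
    for i in range(1,k):
        if st[i,4]>12: print(n,np.round(c[i],1),st[i],np.round(plane(s,[c[i]],.065)[0],4))
    x=s['pixels'][...,::-1]
    r=(150,140,330,250) if n=='top' else (150,120,330,240)
    cv2.imwrite(f'pics/{n}d.png',cv2.resize(x[r[1]:r[3],r[0]:r[2]],None,fx=4,fy=4,interpolation=cv2.INTER_CUBIC))
E
```

```text
scene [151.4 145.8] [146 142  11   8  68] [0.5572 0.6512 0.065 ]
scene [152.8 155.8] [148 154  10   4  26] [0.5061 0.5916 0.065 ]
scene [201.2 171.5] [196 167  12   9  63] [0.5271 0.3744 0.065 ]
scene [221.3 197.9] [211 194  21   9  76] [0.4426 0.2162 0.065 ]
scene [275.9 203.6] [269 200  15   8  64] [0.5191 0.0552 0.065 ]
scene [397.8 233.9] [394 229   9  15  51] [ 0.5994 -0.3151  0.065 ]
top [178.3 185.8] [173 178  12  17 163] [0.5381 0.3669 0.065 ]
top [277.9 194.9] [273 188  11  15 144] [0.5185 0.0533 0.065 ]
```

View pics/scened.png

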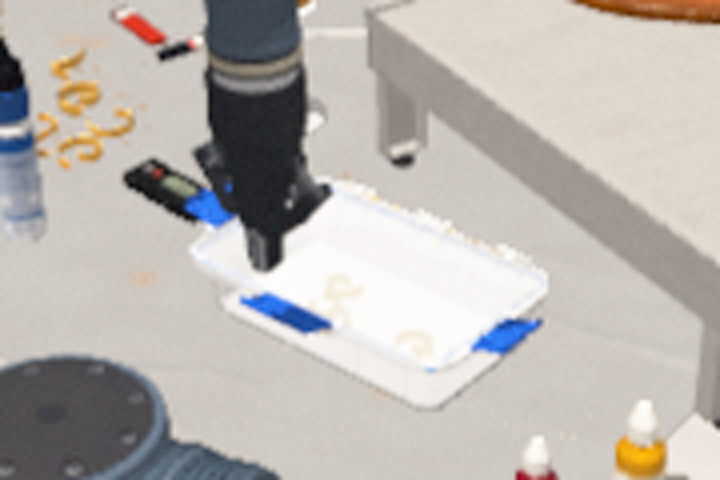

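Viewed: the lid lies flat, with all three clips still open (front at about (221,198), left at (201,171), right at (276,204) in the full scene frame). Both views agree at z≈0.065. Next is the front clip.

Request:
send_rows(commands="0 -0.4 -0.15 0.5 0;0 0 0 0.8 0;0 0 0 0.7 0;0 0 0 0.4 0;0 0 0 0.4 0;0 0 0 0.4 0;0 0 0 0.4 0;0 0 0 0.4 0;0 0 0 0.3 0;0 0 0 0.3 0;0 0 0 0 0")

```text
t: 6.15
tcp_pos: [0.4317, 0.2148, 0.0343]
tool_rot: [0.025, 1.0, -0.0, -0.001]
force: [0.5, -0.1, 1.2]
finger_gap: 0.005
gripper_force: 0.0
```

Request:
send_rows(commands="0 0.2 0 -0.5 0;0 0 0 -1 0;0 0 0 -1 0;0 0 0 -1 0;0 0 0 -1 0;0 0 0 0 0")

```text
t: 6.65
tcp_pos: [0.43, 0.2158, 0.1295]
tool_rot: [0.025, 1.0, 0.001, 0.004]
force: [1.2, 0.7, 0.4]
finger_gap: 0.002
gripper_force: 0.0
```

```bash
python3 - <<'E'
from h import *
S={n:snap(n) for n in('scene','top')}
for n,s in S.items():
    hsv=cv2.cvtColor(s['pixels'],cv2.COLOR_RGB2HSV)
    m=cv2.inRange(hsv,(102,150,60),(125,255,255))
    k,l,st,c=cv2.connectedComponentsWithStats(m)
    for i in range(1,k):
        if st[i,4]>12: print(n,np.round(c[i],1),st[i],np.round(plane(s,[c[i]],.065)[0],4))
s=S['scene'];x=s['pixels'][...,::-1]
cv2.imwrite('pics/scenee.png',cv2.resize(x[120:240,150:330],None,fx=4,fy=4,interpolation=cv2.INTER_CUBIC))
E
```

```text
scene [151.4 145.5] [145 141  12   9  73] [0.5587 0.6527 0.065 ]
scene [152.8 155.8] [148 154  10   4  26] [0.5061 0.5916 0.065 ]
scene [202.3 171.2] [196 167  15   9  83] [0.5308 0.3729 0.065 ]
scene [224.  201.4] [217 194  15  16 136] [0.4323 0.1968 0.065 ]
scene [275.9 203.6] [269 200  15   8  63] [0.5192 0.055  0.065 ]
scene [398.  233.8] [394 229   9  15  52] [ 0.6001 -0.3152  0.065 ]
scene [289.7 341.7] [288 340   5   5  14] [ 0.0945 -0.262   0.065 ]
top [384.8 162.3] [380 157  11   9  40] [ 0.6338 -0.2859  0.065 ]
top [178.3 185.8] [173 178  12  17 163] [0.5381 0.3669 0.065 ]
top [278.  194.9] [273 188  11  15 147] [0.5183 0.0532 0.065 ]
```

View pics/scenee.png

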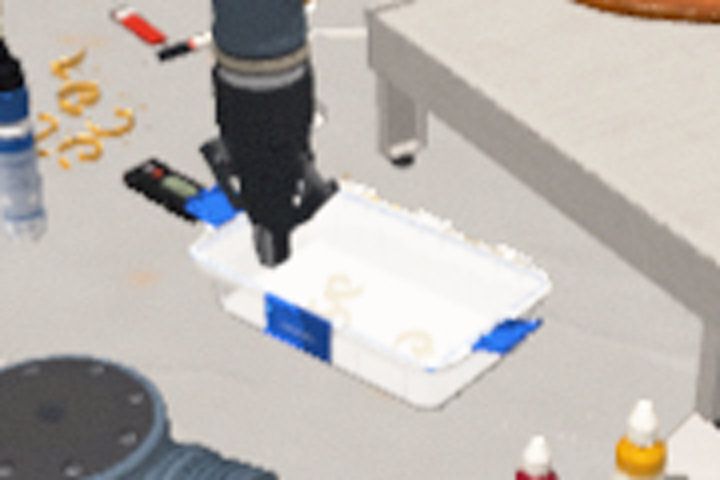

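The front clip now hangs shut, a blue rectangle at about (224,201) in the scene view. Next is the right clip.

Request:
send_rows(commands="0 -0.45 -0.83 0 0;0 -0.45 -0.83 0 0;0 -0.45 -0.83 0 0;0 -0.45 -0.83 0 0;0 -0.45 -0.83 0 0;0 -0.45 -0.83 0 0;0 -0.45 -0.83 0 0;0 -0.45 -0.83 0 0;0 -0.45 -0.83 0 0;0 -0.45 -0.83 0 0;0 0 0 0 0;0 0 0 0 0")

```text
t: 7.75
tcp_pos: [0.5093, 0.0443, 0.1245]
tool_rot: [0.026, 1.0, 0.0, -0.001]
force: [-0.6, 0.7, -0.0]
finger_gap: 0.001
gripper_force: 0.0
```

Request:
send_rows(commands="0 -0.15 0 0.6 0;0 0 0 0.7 0;0 0 0 0.6 0;0 0 0 0.4 0;0 0 0 0.4 0;0 0 0 0.4 0;0 0 0 0.4 0;0 0 0 0.4 0;0 0 0 0.3 0;0 0 0 0.3 0;0 0 0 0 0")

```text
t: 8.67
tcp_pos: [0.5122, 0.0448, 0.0341]
tool_rot: [0.025, 1.0, 0.0, -0.001]
force: [0.3, -0.3, 0.0]
finger_gap: -0.002
gripper_force: 0.0
```

Request:
send_rows(commands="0 0 -0.2 -0.5 0;0 0 0 -1 0;0 0 0 -1 0;0 0 0 -1 0;0 0 0 -1 0;0 0 0 -0.4 0;0 0 0 0 0")

```text
t: 9.25
tcp_pos: [0.5143, 0.0403, 0.1361]
tool_rot: [0.025, 1.0, -0.0, 0.003]
force: [-0.5, 0.6, 0.3]
finger_gap: -0.001
gripper_force: 0.0
```

```bash
cat > look.py <<'E'
from h import *
import sys
S={n:snap(n) for n in('scene','top')}
for n,s in S.items():
    hsv=cv2.cvtColor(s['pixels'],cv2.COLOR_RGB2HSV)
    m=cv2.inRange(hsv,(102,150,60),(125,255,255))
    k,l,st,c=cv2.connectedComponentsWithStats(m)
    for i in range(1,k):
        if st[i,4]>12 and 160<c[i][0]<300 and c[i][1]<300: print(n,np.round(c[i],1),st[i],np.round(plane(s,[c[i]],.065)[0],4))
s=S['scene'];x=s['pixels'][...,::-1]
cv2.imwrite(f'pics/{sys.argv[1]}.png',cv2.resize(x[120:270,130:330],None,fx=4,fy=4,interpolation=cv2.INTER_CUBIC))
E
python3 look.py scenef
```

```text
scene [203.5 170.8] [196 166  17  10 105] [0.5357 0.3713 0.065 ]
scene [224.1 201.4] [217 194  15  16 140] [0.4329 0.1968 0.065 ]
scene [272.4 207.6] [268 200  10  16  84] [0.4948 0.0522 0.065 ]
top [178.3 185.9] [173 178  12  17 163] [0.5378 0.3669 0.065 ]
```

The right clip is down: its blob is now tall (16 px) and it no longer shows in the top view. Next is the left clip.

Request:
send_rows(commands="0 -0.02 0.93 0 0;0 -0.02 0.93 0 0;0 -0.02 0.93 0 0;0 -0.02 0.93 0 0;0 -0.02 0.93 0 0;0 -0.02 0.93 0 0;0 -0.02 0.93 0 0;0 -0.02 0.93 0 0;0 -0.02 0.93 0 0;0 -0.02 0.93 0 0;0 -0.02 0.93 0 0;0 -0.02 0.93 0 0;0 -0.02 0.93 0 0;0 -0.02 0.93 0 0;0 -0.02 0.93 0 0;0 -0.02 0.93 0 0;0 -0.02 0.93 0 0;0 -0.02 0.93 0 0;0 0 0 0 0;0 0 0 0 0")

```text
t: 11.02
tcp_pos: [0.5353, 0.3749, 0.1314]
tool_rot: [0.024, 1.0, -0.001, -0.001]
force: [0.6, -0.4, 0.4]
finger_gap: -0.0
gripper_force: 0.0
```

Request:
send_rows(commands="0 0 0.05 0.6 0;0 0 0 0.8 0;0 0 0 0.8 0;0 0 0 0.4 0;0 0 0 0.4 0;0 0 0 0.4 0;0 0 0 0.4 0;0 0 0 0.4 0;0 0 0 0.3 0;0 0 0 0.3 0;0 0 0 0 0")

```text
t: 11.93
tcp_pos: [0.5357, 0.3753, 0.0358]
tool_rot: [0.025, 1.0, -0.001, -0.001]
force: [-0.1, -0.2, 0.2]
finger_gap: -0.0
gripper_force: 0.0
```

Request:
send_rows(commands="0 0 0.2 -0.5 0;0 0 0 -1 0;0 0 0 -1 0;0 0 0 -1 0;0 0 0 -1 0;0 0 0 -1 0;0 0 0 -1 0;0 0 0 -1 0;0 0.5 -0.5 -1 0;0 1 -0.5 0 0;0 1 -0.5 0 0;0 1 -0.5 0 0;0 1 -0.5 0 0;0 1 -0.5 0 0;0 0 0 0 0;0 0 0 0 0")

```text
t: 13.27
tcp_pos: [0.4233, 0.3255, 0.2088]
tool_rot: [0.025, 1.0, 0.001, 0.001]
force: [1.2, 0.9, -0.3]
finger_gap: -0.003
gripper_force: 0.0
```

```bash
python3 look.py sceneg; cp pics/sceneg.png /dev/null; python3 - <<'E'
from h import *
s=snap('top');cv2.imwrite('pics/topg.png',cv2.resize(s['pixels'][130:260,80:350,::-1],None,fx=2.9,fy=2.9))
E
```

```text
scene [224.  201.4] [217 194  15  16 131] [0.4325 0.1969 0.065 ]
scene [272.4 207.7] [268 200  10  16  85] [0.4944 0.0521 0.065 ]
top [225.4 214. ] [216 212  21   5  53] [0.4533 0.2152 0.065 ]
```

View pics/sceneg.png

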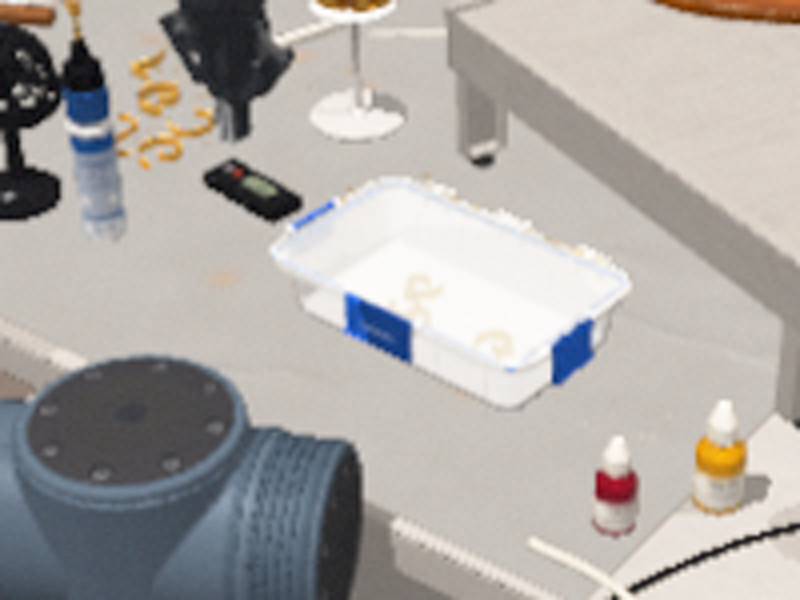

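View pics/topg.png

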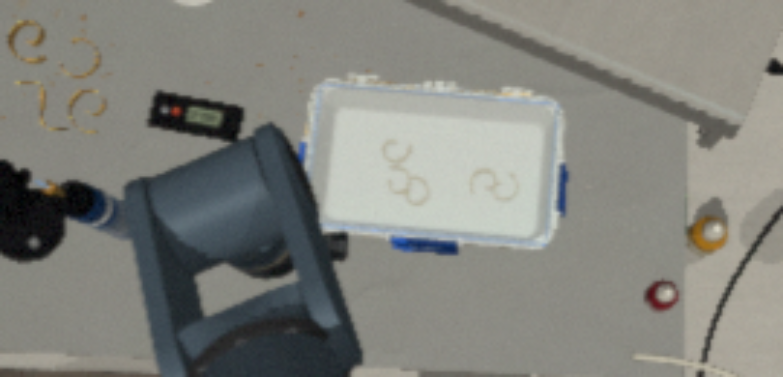

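The scene and top views show the lid flat and all three clips hanging down: front at (378,327), right at (573,352) and the left one's edge at (313,213) in the scene crop. The bystanders still stand where they were, and the hand is clear.

```bash
python3 -c "
from h import *
print(sign_off())"
```

```text
the job is handed in; nothing more can be done
None
```

The box is sealed and the job handed in at about 13 s: lid pressed flat, front clip shut first, then the right and left end clips, with the hand clear and nothing around the box seen to have moved.

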